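# Clear the filter tray, open the lamp attenuator three clicks and hold it

### The arm

A 6-joint arm with a two-finger parallel gripper is mounted at the origin on the work surface. World frame = base frame: x ahead of the robot, y to its left, z up, the work surface at z = 0. Lengths are in m, angles in rad, forces in N, time in s.
With the tool pointing down it reaches from about 0.25 to 0.775 m from the base axis. Payload 4 kg.
Tool frame: the origin (TCP) lies on the centre line of the jaws, within the pads' length; the fingertips stand 17 mm ahead of it and the grasp point (between the pads) lies 2 mm behind it (bot.tcp_to_tips is the distance from the TCP to the fingertips, in m); z points along the fingers, y is the line along which they close (so a half turn about z gives the same grasp; the last joint's range is limited). The gripper opens to 85 mm and grips with 20 to 120 N. Pads are 22 mm wide; open, the fingers measure 114 mm over their backs; the gripper's body (76 mm by 85 mm) begins 54 mm behind the grasp point. The pads swing forward as they close: fully open they stand 13 mm farther back than shut.
Start: joints at [1.18, 0.087, 1.371, -0, 1.684, -0.103], TCP at [0.156, 0.527, 0.248] pointing down, gripper open.
Joint ranges: [-3.1, 3.1], [-0.76, 2.03], [0.27, 2.55], [-1.08, 4.22], [0.17, 2.65], [-2.57, 2.57]. Speed limits (rad/s): [2.79, 2.79, 3.14, 3.14, 3.14, 3.14].

### API

Orientations are given as a unit quaternion [x, y, z, w].
In Python, from bench import bot, optics gives the robot as it stands.
- The arm moves only by the tool jog_arm, never from a script. Its argument "deltas" is a list of rows, each an object with "delta_pos": the shift along the tool's x, y, z as a fraction of full scale, a list of three; "delta_rot": the turn, a rotation vector about the tool's x, y, z as a fraction of full scale, a list of three. A call has 1 to 12 rows; each row shifts and turns the commanded pose from where the row before left it, along the tool's axes as they then stand; what a row does not reach is not made up. Full scale, the value 1, is 25 cm for a shift and 6 degrees for a turn. A row lasts 1/12 s, in which the tool goes at most 41.7 mm and 7.16 degrees, less where a joint would pass 70% of its speed; a pose out of reach is approached as far as the arm can. A call with a number of a shift or a turn outside -1 to 1 is refused whole. A call with a gripper value outside its range is refused whole. "claw" is the closure, from 0 (fully open) to 1 (shut), set as the call begins (left out, the last holds). The fingers move at their own pace and stop on an object; "newtons" is the grip in N (left out, the last holds). Time passes only in rows, so rows that do not move let the fingers close. It gives the time, the measured TCP pose, the force, the opening and the grip force at its end, in the units of the state.
- bot.state(): the state, without advancing time (a new reading comes with each control period).
- optics.capture(name): name is "scene" or "side" or "wrist"; returns a dict with "color" (384x512x3 uint8, red, green, blue), "camera_matrix" (3x3 intrinsics, pixels), "position" and "attitude" of the camera in the world; the wrist camera has in their place "mount" (4x4, takes a point from camera to tool coordinates, whose origin is the TCP and whose axes are the flange's). Camera axes: x right, y up, looking along -z (the intrinsics and any distortion apply to the point x, -y, -z); pixel columns grow to the right and rows downward; lengths in m; the calibration is good to about 2 mm. The wrist camera is an equidistant fisheye: a pixel r from the principal point sees the ray r / f radians off the axis. A picture is of the moment at which its call begins: read the wrist's pose just before it. There is no depth.
- bot.job_done(): hands the job in; it is judged then, once.
The state is a dict: "t": time; "q": joint angles; "qd": joint speeds; "effort": joint torques, N m; "tool_pos": TCP position; "eef_rot": TCP orientation; "contact_force": force on the tool from outside, world axes, zero at the start; "wrist_torque": the same for the moment, N m; "finger_gap": opening from 0.0 (shut) to 1.0 (fully open); "grip_force": force on a finger pad.
Only numpy, scipy, OpenCV 4.12 (cv2) and the standard library are available. Lean on these libraries where they do the work, as an engineer would, in place of code of your own. Each camera call takes 0.05 s, during which the arm holds its last target. There are 200 camera calls.

### The job

Get the microscope's lamp unit ready for the camera exposure: first pull its filter tray right out to its stop and leave it out, then turn the attenuator knob on the deck clockwise from closed, counting the clicks, to the third click and no further. The knob springs shut when let go, so finish while still holding it steady at the third click; leave everything else on the bench where it is.

Things in the scene. Friction and masses are not known exactly. Their poses are not given: they have to be found in the camera images.
- lamp_unit: white instrument box (lamp of a fluorescence microscope), fixed to the bench, 240 deep (x) x 260 wide (y) x 122 mm high to its flat deck. Origin: centre of its underside, on the table; z up; its front faces its -x, towards the robot, turned by up to 0.3 rad; +y is its left seen from the robot. Filter tray: front, upper left. Attenuator knob: on the deck, front right, at x = -55, y = -75 mm.
- tray_handle (a point): middle of the filter tray's steel bar handle, a round bar 10 mm thick and 72 mm long along the lamp unit's y, with a 10 mm post at each end. Its centre line is 41 mm in front of the unit's front and 102 mm above the table (20 mm below the deck), with 33 mm clear between bar and tray front. The point moves with the tray; axes parallel to the unit's
- filter_tray (a joint): how far the filter tray (97 mm wide) is pulled out, m: 0 fully in, 0.070 at its stop. It slides level towards the lamp unit's -x, takes about 2 N to move and stays where it is left. It may start up to 12 mm ajar
- attenuator_grip (a point): on the vertical axis of the black bar knob, 30 mm above the deck (152 mm above the table): the height to grip it. Upright bar 46 mm long, 14 mm thick, top 40 mm above the deck, on a round skirt 49 mm wide whose top is 6 mm above the deck. Axes turn with the knob: x along the bar to its pointer end (white line), z up. Closed, x points 0.63 rad anticlockwise (from above) of the unit's -x
- attenuator (a joint): turn of the knob, rad, clockwise seen from above; starts at 0, closed, at its end stop. Clicks at 0.419, 0.838, 1.257 (third), 1.676, 2.094 (end), marked by five white dots of growing size; closed by a white bar. A spring returns it: mean torque 0.045 to 0.065 N m, 0.035 more just after leaving a click, 0.035 less just before the next. The clicks do not hold it: let go, it springs shut within a second
- oil_bottle_mid (a point): small amber glass bottle of immersion oil with a black cap, 32 mm in diameter, 70 mm tall, standing on the rear left of the lamp unit's deck; bystander. The point is its centre, half-way up
- slide_mailer_mid (a point): flat white plastic slide mailer, 30 x 80 x 16 mm, lying on the rear right of the lamp unit's deck; bystander. The point is its centre, half-way up
- staining_jar_mid (a point): round lidded glass staining jar, 60 mm in diameter at the foot, 96 mm tall, standing in front of the lamp unit, right of the filter tray's path; bystander. The point is its centre, half-way up
- slide_box_mid (a point): grey plastic slide box with a paper label, 100 x 85 x 36 mm, lying in front of the lamp unit, left of the filter tray's path; bystander. The point is its centre, half-way up
- petri_dish_mid (a point): lidded clear and white Petri dish, 90 mm in diameter, 15 mm tall, left of the lamp unit; bystander. The point is its centre, half-way up
- marker_pen_mid (a point): white marker pen with a black cap, 130 mm long, 15 mm thick, lying on the table to the right; bystander. The point is its centre, on its axis
- tweezers_mid (a point): steel tweezers, 125 x 16 x 8 mm, lying on the table to the left; bystander. The point is its centre, half-way up

How it is judged:
By the outcome, as a careful person would: the job done as asked, in the order asked, and still so for the second after the job is handed in, while the arm keeps its last pose, push and grip.
It also fails if it takes over 54 s, if anything falls off the work surface, if the arm or the gripper's body presses on something with over 40 N, if the wrist force passes 120 N, or if a joint passes its speed limit or range.

## Working session

There is one attempt and no reset: what is moved stays moved. The work goes in short steps, Python scripts to look and compute and a tool call to move; the robot and the scene stay as the last step left them, time stands still between calls to the robot, and variables do not carry over. Pictures are saved under pics/ and viewed, at most 10 in all, crops included, and the job is handed in when it is done.

Besides the shell and the picture viewer there is one more tool, called as name(argument=value, ...), one argument or row to a line, values as JSON. jog_arm: Moves the arm, as the interface text tells. Shift numbers are shares of 25 cm and turn numbers shares of 6 degrees, none past 1 either way. Its arguments: {"type":"object","properties":{"deltas":{"type":"array"},"claw":{"type":"number"},"newtons":{"type":"number"}},"required":["deltas"]}

```bash
ls; mkdir -p pics; python3 - <<'E'
from bench import bot, optics
import cv2, numpy as np
print(bot.state())
ims=[]
for n in("scene","side"):
    c=optics.capture(n); cv2.imwrite(f"pics/{n}0.png",c["color"][:,:,::-1]); print(n,c["camera_matrix"],c["position"],c["attitude"],[k for k in c])
    np.savez(f"{n}0.npz",**c)
c=optics.capture("wrist");print(c["camera_matrix"],c["mount"],c.keys())
E
```

```text
pics
{'t': 0.0, 'q': array([ 1.17992523e+00,  8.79719778e-02,  1.37231371e+00, -8.12503493e-06,
        1.68360397e+00, -1.03087478e-01]), 'qd': array([ 1.59759587e-04, -3.80398075e-04,  8.22923661e-04,  1.56193573e-03,
       -9.67634506e-05,  1.26287312e-03]), 'effort': array([-4.32807374e-04, -3.51870775e+01, -3.13274360e+01, -2.99439807e-04,
        1.08200643e-02,  3.21613277e-05]), 'tool_pos': array([0.15592191, 0.52693594, 0.24709965]), 'eef_rot': array([ 1.43396133e-01,  9.89664706e-01, -1.11464004e-03, -2.76866987e-04]), 'contact_force': array([ 0.18952635,  0.28384204, -0.97215874]), 'wrist_torque': array([-0.01785563, -0.02764843,  0.00514766]), 'grip_force': 0.0, 'finger_gap': 0.9977672171773745}
scene [[425.86932006   0.         249.46516623]
 [  0.         425.86932006 189.76947719]
 [  0.           0.           1.        ]] [1.31149433 0.74227105 1.13111176] [0.14962114 0.34909456 0.85120059 0.362221  ] ['color', 'camera_matrix', 'position', 'attitude']
side [[413.65258187   0.         256.09940417]
 [  0.         413.65258187 190.68489387]
 [  0.           0.           1.        ]] [ 0.13655694 -0.56598509  0.94912089] [ 0.34655151 -0.11253854 -0.29477235  0.88337217] ['color', 'camera_matrix', 'position', 'attitude']
[[297.31863964   0.         258.97685084]
 [  0.         297.31863964 189.08058875]
 [  0.           0.           1.        ]] [[ 1.79230451e-04  9.51912537e-01  3.06369857e-01  7.91335510e-02]
 [ 9.99999677e-01 -4.10739638e-04  6.91183588e-04 -2.58423232e-04]
 [ 7.83784567e-04  3.06369634e-01 -9.51912303e-01 -1.26255265e-01]
 [ 0.00000000e+00  0.00000000e+00  0.00000000e+00  1.00000000e+00]] dict_keys(['color', 'camera_matrix', 'mount'])
```

View pics/scene0.png

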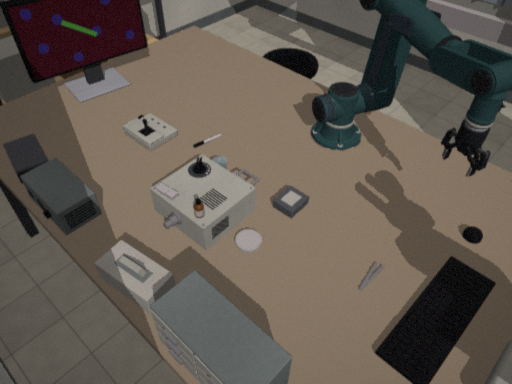

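View pics/side0.png

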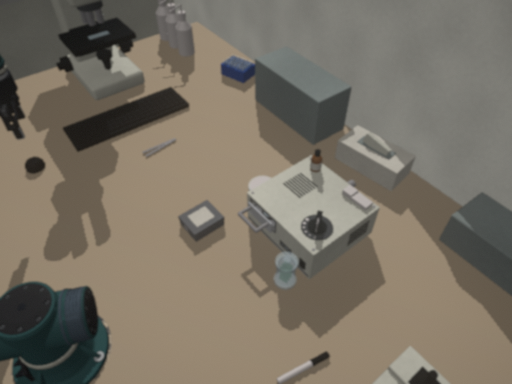

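The scene view shows the unit at about (205,195), its knob at (201,168) and the handle at (245,178). In the side view the knob is at (318,222), the handle at (257,218) and the jar at (286,265). I'll enlarge both views to pick points.

```bash
cat > h.py <<'E'
import numpy as np, cv2
from scipy.spatial.transform import Rotation as R
def ray(c,uv):
    K=c["camera_matrix"]; x=(uv[0]-K[0,2])/K[0,0]; y=(uv[1]-K[1,2])/K[1,1]
    d=R.from_quat(c["attitude"]).apply([x,-y,-1]); return np.array(c["position"]),d/np.linalg.norm(d)
def wray(c,uv,pos,quat):
    K=c["camera_matrix"]; M=c["mount"]; p=np.array([uv[0]-K[0,2],uv[1]-K[1,2]]); r=np.hypot(*p); th=r/K[0,0]
    s=p/max(r,1e-9)*np.sin(th); d=M[:3,:3]@np.array([s[0],-s[1],-np.cos(th)])
    q=R.from_quat(quat); return q.apply(M[:3,3])+pos, q.apply(d)
def plane(r,z): return r[0]+r[1]*(z-r[0][2])/r[1][2]
def tri(*rs):
    A=sum(np.eye(3)-np.outer(d,d) for o,d in rs); b=sum((np.eye(3)-np.outer(d,d))@o for o,d in rs)
    X=np.linalg.solve(A,b); return X,[np.linalg.norm(np.cross(X-o,d)) for o,d in rs]
E
python3 - <<'E'
import cv2,numpy as np
a=cv2.imread('pics/scene0.png')[145:245,140:270]; b=cv2.imread('pics/side0.png')[145:295,230:390]
a=cv2.resize(a,None,fx=4.6,fy=4.6,interpolation=cv2.INTER_CUBIC)[:,:]; 
cv2.imwrite('pics/sc.png',cv2.resize(cv2.imread('pics/scene0.png')[145:245,140:270],None,fx=6,fy=6,interpolation=2))
cv2.imwrite('pics/sd.png',cv2.resize(b,None,fx=4,fy=4,interpolation=2))
E
```

```text
(no output)
```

View pics/sc.png

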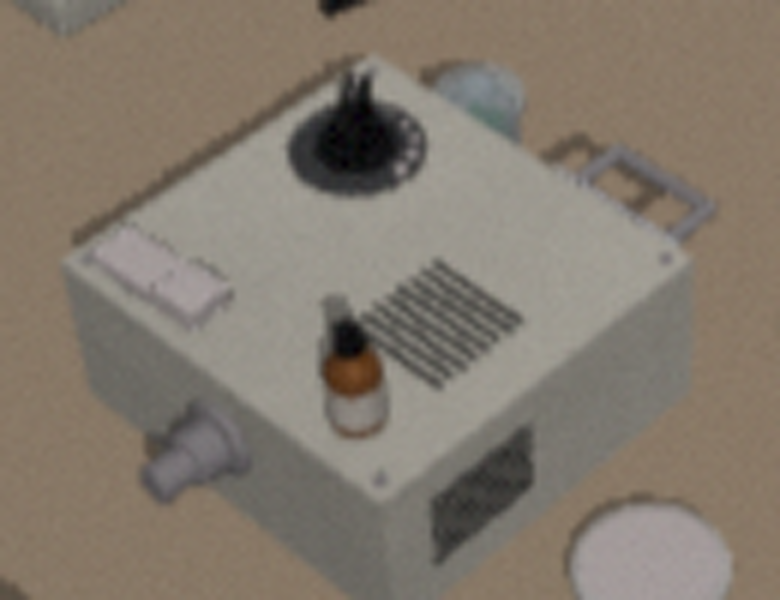

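View pics/sd.png

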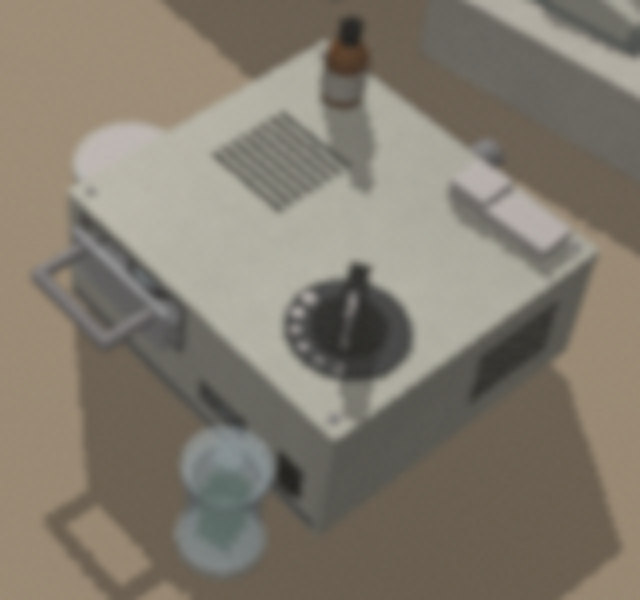

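The deck corners, handle bar ends and dial are clear in both crops. In the scene crop the corners are (372,55), (693,262), (385,500) and (64,262), and the bar ends are (618,150) and (712,208). In the side crop the bar ends are (38,275) and (105,342), and the dial is at (348,330).

```bash
python3 - <<'E'
from h import *
np.set_printoptions(precision=4,suppress=True)
a=dict(np.load('scene0.npz'));b=dict(np.load('side0.npz'))
S=lambda u,v:ray(a,(u/6+140-.5+.08,v/6+145-.42)); D=lambda u,v:ray(b,(u/4+230-.4,v/4+145-.4))
P={'FR':((372,55),(332,437)),'FL':((693,262),(72,190)),'RL':((385,500),(325,40)),'RR':((64,262),(597,250)),'barR':((618,150),(105,342)),'barL':((712,208),(38,275)),'dial':((357,147),(348,330))}
X={}
for k,(s,d) in P.items():
    X[k],e=tri(S(*s),D(*d)); print(k,X[k],e[0])
C=sum(X[k] for k in('FR','FL','RL','RR'))/4
ex=(X['RL']+X['RR']-X['FL']-X['FR'])/2; ey=(X['FL']+X['RL']-X['FR']-X['RR'])/2
print(C,np.linalg.norm(ex),np.linalg.norm(ey)); y1=np.arctan2(ex[1],ex[0]); y2=np.arctan2(-ey[0],ey[1]); print(y1,y2)
y=(y1+y2)/2
Rz=R.from_euler('z',y).as_matrix()
print('knob',C[:2]+(Rz@[-.055,-.075,0])[:2])
for k in('barR','barL','dial'): print(k,Rz.T@(X[k]-[C[0],C[1],0]))
E
```

```text
FR [ 0.5776 -0.198   0.1215] 0.002619340235655561
FL [0.5709 0.0602 0.1192] 0.0005972012973391283
RL [0.8068 0.0668 0.1225] 0.0005407657695509561
RR [ 0.8148 -0.1916  0.1198] 0.0009626012283055763
barR [ 0.5199 -0.0473  0.1019] 0.001737550311604582
barL [0.5175 0.0255 0.1009] 0.0007498092384395251
dial [ 0.639  -0.1435  0.1214] 0.0016512786903706167
[ 0.6925 -0.0657  0.1208] 0.23667150775925547 0.2583746058647555
0.02768618152834238 0.02852377521480048
knob [ 0.6396 -0.1422]
barR [-0.172   0.0232  0.1019]
barL [-0.1724  0.096   0.1009]
dial [-0.0557 -0.0763  0.1214]
```

jog_arm(
  deltas=[
    {"delta_pos":[0,0,0],"delta_rot":[0,0,1]},
    {"delta_pos":[0,0,0],"delta_rot":[0,0,1]},
    {"delta_pos":[0,0,0],"delta_rot":[0,0,1]},
    {"delta_pos":[0,0,0],"delta_rot":[0,0,1]},
    {"delta_pos":[0,0,0],"delta_rot":[0,0,1]},
    {"delta_pos":[0,0,0],"delta_rot":[0,0,1]},
    {"delta_pos":[0,0,0],"delta_rot":[0,0,1]},
    {"delta_pos":[0,0,0],"delta_rot":[0,0,1]},
    {"delta_pos":[0,0,0],"delta_rot":[0,0,1]},
    {"delta_pos":[0,0,0],"delta_rot":[0,0,1]},
    {"delta_pos":[0,0,0],"delta_rot":[0,0,1]},
    {"delta_pos":[0,0,0],"delta_rot":[0,0,1]},
  ],
  claw=0.59,
)

```text
t: 1.15
tool_pos: [0.156, 0.5272, 0.2478]
eef_rot: [0.7, 0.715, -0.0, 0.0]
contact_force: [0.2, 0.5, 0.2]
finger_gap: 0.408
grip_force: 0.0
```

```bash
cat > go.py <<'E'
import sys; from h import *; from bench import bot
np.set_printoptions(precision=4,suppress=True)
def go(x,y,z,head):
    s=bot.state(); r=R.from_quat(s['eef_rot']); m=r.as_matrix()
    d=m.T@(np.array([x,y,z])-s['tool_pos']); 
    T=np.column_stack([[-np.sin(head),np.cos(head),0],[np.cos(head),np.sin(head),0],[0,0,-1]])
    rv=(r.inv()*R.from_matrix(T)).as_rotvec()
    print('t',s['t'],'pos',s['tool_pos'],'yhead',np.arctan2(m[1,1],m[0,1]),'q',s['q'],'F',s['contact_force'],'M',s['wrist_torque'],'gap',s['finger_gap'],s['grip_force'])
    print('shift/0.25',d/.25,'rot/6deg',np.degrees(rv)/6)
if __name__=='__main__': go(*map(float,sys.argv[1:5]))
E
python3 go.py 0.5187 -0.011 0.19 0.028
```

```text
t 1.15 pos [0.156  0.5272 0.2478] yhead 0.02119354822037195 q [1.1799 0.0875 1.3714 0.     1.6836 1.1587] F [0.2177 0.4815 0.1702] M [-0.0081 -0.0299 -0.04  ] gap 0.40774905722880783 0.0
shift/0.25 [-2.1828  1.4048  0.2325] rot/6deg [-0.0036  0.0081 -0.065 ]
```

jog_arm(
  deltas=[
    {"delta_pos":[-0.091,0.0585,0],"delta_rot":[0,0,0]},
    {"delta_pos":[-0.091,0.0585,0],"delta_rot":[0,0,0]},
    {"delta_pos":[-0.091,0.0585,0],"delta_rot":[0,0,0]},
    {"delta_pos":[-0.091,0.0585,0],"delta_rot":[0,0,0]},
    {"delta_pos":[-0.091,0.0585,0],"delta_rot":[0,0,0]},
    {"delta_pos":[-0.091,0.0585,0],"delta_rot":[0,0,0]},
    {"delta_pos":[-0.091,0.0585,0],"delta_rot":[0,0,0]},
    {"delta_pos":[-0.091,0.0585,0],"delta_rot":[0,0,0]},
    {"delta_pos":[-0.091,0.0585,0],"delta_rot":[0,0,0]},
    {"delta_pos":[-0.091,0.0585,0],"delta_rot":[0,0,0]},
    {"delta_pos":[-0.091,0.0585,0],"delta_rot":[0,0,0]},
    {"delta_pos":[-0.091,0.0585,0],"delta_rot":[0,0,0]},
  ],
)

```text
t: 2.15
tool_pos: [0.3391, 0.2578, 0.248]
eef_rot: [0.698, 0.716, -0.0, -0.0]
contact_force: [-0.1, 0.4, 0.1]
finger_gap: 0.412
grip_force: 0.0
```

jog_arm(
  deltas=[
    {"delta_pos":[-0.091,0.0585,0],"delta_rot":[0,0,0]},
    {"delta_pos":[-0.091,0.0585,0],"delta_rot":[0,0,0]},
    {"delta_pos":[-0.091,0.0585,0],"delta_rot":[0,0,0]},
    {"delta_pos":[-0.091,0.0585,0],"delta_rot":[0,0,0]},
    {"delta_pos":[-0.091,0.0585,0],"delta_rot":[0,0,0]},
    {"delta_pos":[-0.091,0.0585,0],"delta_rot":[0,0,0]},
    {"delta_pos":[-0.091,0.0585,0],"delta_rot":[0,0,0]},
    {"delta_pos":[-0.091,0.0585,0],"delta_rot":[0,0,0]},
    {"delta_pos":[-0.091,0.0585,0],"delta_rot":[0,0,0]},
    {"delta_pos":[-0.091,0.0585,0],"delta_rot":[0,0,0]},
    {"delta_pos":[-0.05,0.03,0],"delta_rot":[0,0,0]},
    {"delta_pos":[0,0,0],"delta_rot":[0,0,0]},
  ],
)

```text
t: 3.15
tool_pos: [0.4996, 0.0211, 0.2474]
eef_rot: [0.699, 0.715, -0.001, -0.0]
contact_force: [-0.7, 0.1, -0.5]
finger_gap: 0.41
grip_force: 0.0
```

```bash
python3 go.py 0.5187 -0.011 0.19 0.028; python3 - <<'E'
from h import *; from bench import bot,optics
s=bot.state(); c=optics.capture("wrist"); np.savez('w1.npz',pos=s['tool_pos'],quat=s['eef_rot'],**c)
cv2.imwrite('pics/w1.png',c['color'][:,:,::-1])
E
```

```text
t 3.15 pos [0.4996 0.0211 0.2474] yhead 0.022777720772211494 q [-0.0708 -0.0233  1.4861 -0.0007  1.6801 -0.0937] F [-0.709   0.0641 -0.5264] M [ 0.0067 -0.0042 -0.0025] gap 0.41006724467993855 0.0
shift/0.25 [-0.1299  0.0736  0.2297] rot/6deg [-0.0129  0.005  -0.0499]
```

View pics/w1.png

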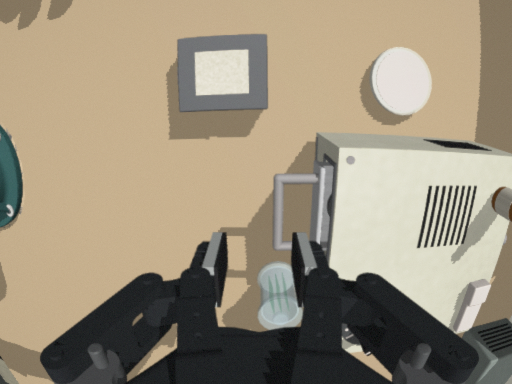

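Wrist view: the handle bar is at column 279, with its ends at rows 179 and 246. The jar is at (280,300) and the slide box at (223,72), so the tray's path is free.

```bash
python3 - <<'E'
from h import *
np.set_printoptions(precision=4,suppress=True)
c=np.load('w1.npz');b=dict(np.load('side0.npz'));a=dict(np.load('scene0.npz'))
W=lambda u,v:wray(c,(u,v),c['pos'],c['quat'])
S=lambda u,v:ray(a,(u/6+140-.42,v/6+145-.42)); D=lambda u,v:ray(b,(u/4+230-.4,v/4+145-.4))
for n,w,s,d in(('L',(278.5,179.5),(712,208),(38,275)),('R',(279.5,246),(618,150),(105,342))):
    print(n,plane(W(*w),.102),tri(W(*w),D(*d),S(*s)))
print('deckFL',plane(W(317,135),.122),'jar foot~',plane(W(280,272),.09),plane(W(300,300),.09))
E
```

```text
L [0.5173 0.0218 0.102 ] (array([0.5172, 0.0239, 0.1017]), [np.float64(0.002159096722842533), np.float64(0.0015238283494486834), np.float64(0.0015475616526643991)])
R [ 0.5217 -0.0499  0.102 ] (array([ 0.5205, -0.0479,  0.1028]), [np.float64(0.0017204722876110854), np.float64(0.0025267067632891984), np.float64(0.0012479489832017097)])
deckFL [0.5475 0.0682 0.122 ] jar foot~ [ 0.5251 -0.0906  0.09  ] [ 0.552  -0.1324  0.09  ]
```

jog_arm(
  deltas=[
    {"delta_pos":[-0.068,0.037,0],"delta_rot":[0,0,-0.05]},
    {"delta_pos":[-0.068,0.037,0],"delta_rot":[0,0,0]},
    {"delta_pos":[0,0,0.08],"delta_rot":[0,0,0]},
    {"delta_pos":[0,0,0.08],"delta_rot":[0,0,0]},
    {"delta_pos":[0,0,0.05],"delta_rot":[0,0,0]},
    {"delta_pos":[0,0,0],"delta_rot":[0,0,0]},
  ],
)

```text
t: 3.7
tool_pos: [0.5159, -0.0088, 0.1921]
eef_rot: [0.695, 0.719, -0.002, -0.003]
contact_force: [-0.9, 0.8, -0.9]
finger_gap: 0.407
grip_force: 0.0
```

```bash
python3 go.py 0.519 -0.0125 0.100 0.028; python3 - <<'E'
from h import *; from bench import bot,optics
s=bot.state(); c=optics.capture("wrist"); np.savez('w2.npz',pos=s['tool_pos'],quat=s['eef_rot'],**c)
cv2.imwrite('pics/w2.png',c['color'][:,:,::-1])
E
```

```text
t 3.7 pos [ 0.5159 -0.0088  0.1921] yhead 0.0330126414097255 q [-0.1273  0.0343  1.5379  0.0007  1.5767 -0.1603] F [-0.8553  0.7657 -0.8562] M [-0.0193 -0.0148 -0.0162] gap 0.4066605048868985 0.0
shift/0.25 [-0.016   0.0147  0.3685] rot/6deg [-0.0683 -0.0172  0.0478]
```

View pics/w2.png

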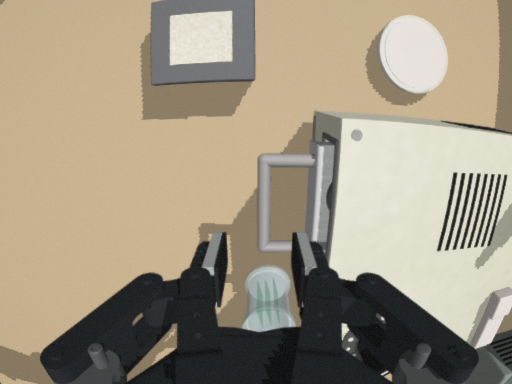

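Wrist view: the bar is at column 264 and the jaw middle at about 259, so they line up as I descend.

jog_arm(
  deltas=[
    {"delta_pos":[-0.01,0.012,0],"delta_rot":[0,0,0]},
    {"delta_pos":[0,0,0.08],"delta_rot":[0,0,0]},
    {"delta_pos":[0,0,0.08],"delta_rot":[0,0,0]},
    {"delta_pos":[0,0,0.06],"delta_rot":[0,0,0]},
    {"delta_pos":[0,0,0],"delta_rot":[0,0,0]},
    {"delta_pos":[0,0,0],"delta_rot":[0,0,0]},
  ],
)

```text
t: 4.25
tool_pos: [0.5217, -0.0124, 0.1416]
eef_rot: [0.696, 0.718, 0.0, 0.0]
contact_force: [-0.5, -0.4, 1.0]
finger_gap: 0.407
grip_force: 0.0
```

```bash
python3 go.py 0.519 -0.0125 0.100 0.028
```

```text
t 4.25 pos [ 0.5217 -0.0124  0.1416] yhead 0.03193431103022579 q [-0.1326  0.0705  1.6024  0.0001  1.4681 -0.1646] F [-0.4936 -0.3945  0.9599] M [ 0.0136 -0.028  -0.0498] gap 0.40675008628089876 0.0
shift/0.25 [ 0.0001 -0.0108  0.1663] rot/6deg [ 0.0055 -0.0005  0.0376]
```

jog_arm(
  deltas=[
    {"delta_pos":[0,-0.01,0.03],"delta_rot":[0,0,0]},
    {"delta_pos":[0,0,0.05],"delta_rot":[0,0,0]},
    {"delta_pos":[0,0,0.05],"delta_rot":[0,0,0]},
    {"delta_pos":[0,0,0.036],"delta_rot":[0,0,0]},
    {"delta_pos":[0,0,0],"delta_rot":[0,0,0]},
    {"delta_pos":[0,0,0],"delta_rot":[0,0,0]},
  ],
)

```text
t: 4.75
tool_pos: [0.5189, -0.0127, 0.0996]
eef_rot: [0.696, 0.718, 0.0, 0.0]
contact_force: [0.6, -0.5, 0.3]
finger_gap: 0.407
grip_force: 0.0
```

jog_arm(
  deltas=[
    {"delta_pos":[0,0,0],"delta_rot":[0,0,0]},
    {"delta_pos":[0,0,0],"delta_rot":[0,0,0]},
    {"delta_pos":[0,0,0],"delta_rot":[0,0,0]},
    {"delta_pos":[0,0,0],"delta_rot":[0,0,0]},
    {"delta_pos":[0,0,0],"delta_rot":[0,0,0]},
    {"delta_pos":[0,0,0],"delta_rot":[0,0,0]},
    {"delta_pos":[0,0,0],"delta_rot":[0,0,0]},
    {"delta_pos":[0,0,0],"delta_rot":[0,0,0]},
  ],
  claw=1,
  newtons=30,
)

```text
t: 5.42
tool_pos: [0.5195, -0.0128, 0.1005]
eef_rot: [0.696, 0.718, 0.001, 0.001]
contact_force: [-0.7, 0.2, 5.6]
finger_gap: 0.106
grip_force: 29.5
```

```bash
python3 go.py 0.460 -0.0142 0.100 0.028
```

```text
t 5.4167 pos [ 0.5195 -0.0128  0.1005] yhead 0.0315734960001222 q [-0.1338  0.0966  1.6598  0.      1.3831 -0.1653] F [-0.6986  0.1767  5.6423] M [ 0.0066  0.1608 -0.0385] gap 0.10595913057878509 29.472040235996246
shift/0.25 [ 0.0019 -0.2381  0.0016] rot/6deg [0.02   0.0029 0.0341]
```

jog_arm(
  deltas=[
    {"delta_pos":[0,-0.02,0],"delta_rot":[0,0,0]},
    {"delta_pos":[0,-0.04,0],"delta_rot":[0,0,0]},
    {"delta_pos":[0,-0.04,0],"delta_rot":[0,0,0]},
    {"delta_pos":[0,-0.04,0],"delta_rot":[0,0,0]},
    {"delta_pos":[0,-0.04,0],"delta_rot":[0,0,0]},
    {"delta_pos":[0,-0.03,0],"delta_rot":[0,0,0]},
    {"delta_pos":[0,0,0],"delta_rot":[0,0,0]},
    {"delta_pos":[0,0,0],"delta_rot":[0,0,0]},
    {"delta_pos":[0,0,0],"delta_rot":[0,0,0]},
  ],
)

```text
t: 6.17
tool_pos: [0.4654, -0.0143, 0.1005]
eef_rot: [0.696, 0.718, 0.0, 0.0]
contact_force: [-1.9, 0.5, 8.6]
finger_gap: 0.106
grip_force: 30.1
```

jog_arm(
  deltas=[
    {"delta_pos":[0,-0.01,0],"delta_rot":[0,0,0]},
    {"delta_pos":[0,0,0],"delta_rot":[0,0,0]},
    {"delta_pos":[0,-0.008,0],"delta_rot":[0,0,0]},
    {"delta_pos":[0,0,0],"delta_rot":[0,0,0]},
    {"delta_pos":[0,0,0],"delta_rot":[0,0,0]},
  ],
)

```text
t: 6.58
tool_pos: [0.4619, -0.0144, 0.1005]
eef_rot: [0.696, 0.718, 0.001, 0.001]
contact_force: [1.3, 1.9, 7.4]
finger_gap: 0.107
grip_force: 29.9
```

jog_arm(
  deltas=[
    {"delta_pos":[0,-0.006,0],"delta_rot":[0,0,0]},
    {"delta_pos":[0,0,0],"delta_rot":[0,0,0]},
    {"delta_pos":[0,0,0],"delta_rot":[0,0,0]},
  ],
)

```text
t: 6.83
tool_pos: [0.4606, -0.0144, 0.1005]
eef_rot: [0.696, 0.718, 0.001, 0.001]
contact_force: [0.5, 0.6, 6.7]
finger_gap: 0.101
grip_force: 29.9
```

jog_arm(
  deltas=[
    {"delta_pos":[0,-0.006,0],"delta_rot":[0,0,0]},
    {"delta_pos":[0,0,0],"delta_rot":[0,0,0]},
    {"delta_pos":[0,0,0],"delta_rot":[0,0,0]},
  ],
)

```text
t: 7.08
tool_pos: [0.4595, -0.0144, 0.1005]
eef_rot: [0.696, 0.718, 0.001, 0.001]
contact_force: [2.9, 1.4, 6.2]
finger_gap: 0.109
grip_force: 29.9
```

jog_arm(
  deltas=[
    {"delta_pos":[0,-0.006,0],"delta_rot":[0,0,0]},
    {"delta_pos":[0,0,0],"delta_rot":[0,0,0]},
    {"delta_pos":[0,0,0],"delta_rot":[0,0,0]},
  ],
)

```text
t: 7.33
tool_pos: [0.4595, -0.0145, 0.1006]
eef_rot: [0.696, 0.718, 0.003, 0.003]
contact_force: [7.4, 1.5, 2.2]
finger_gap: 0.102
grip_force: 29.7
```

The tray stopped at x = 0.4595 after 60 mm of travel, with the pull rising to 7 N, so it's at its stop. Next I release and rise.

jog_arm(
  deltas=[
    {"delta_pos":[0,0.004,0],"delta_rot":[0,0,0]},
    {"delta_pos":[0,0,0],"delta_rot":[0,0,0]},
    {"delta_pos":[0,0,0],"delta_rot":[0,0,0]},
    {"delta_pos":[0,0,0],"delta_rot":[0,0,0]},
    {"delta_pos":[0,0,0],"delta_rot":[0,0,0]},
    {"delta_pos":[0,0,0],"delta_rot":[0,0,0]},
  ],
  claw=0.62,
)

```text
t: 7.83
tool_pos: [0.4578, -0.0146, 0.0989]
eef_rot: [0.696, 0.718, -0.0, -0.001]
contact_force: [0.4, 0.2, 0.5]
finger_gap: 0.386
grip_force: 0.0
```

jog_arm(
  deltas=[
    {"delta_pos":[0,0,-0.05],"delta_rot":[0,0,0]},
    {"delta_pos":[0,0,-0.1],"delta_rot":[0,0,0]},
    {"delta_pos":[0,0,-0.1],"delta_rot":[0,0,0]},
    {"delta_pos":[0,0,-0.1],"delta_rot":[0,0,0]},
    {"delta_pos":[0,0,-0.1],"delta_rot":[0,0,0]},
    {"delta_pos":[0,0,-0.1],"delta_rot":[0,0,0]},
    {"delta_pos":[0,0,0],"delta_rot":[0,0,0]},
    {"delta_pos":[0,0,0],"delta_rot":[0,0,0]},
  ],
)

```text
t: 8.5
tool_pos: [0.4592, -0.0147, 0.2386]
eef_rot: [0.696, 0.718, 0.001, 0.002]
contact_force: [0.3, -0.5, -0.6]
finger_gap: 0.382
grip_force: 0.0
```

```bash
python3 go.py 0.6395 -0.143 0.236 0.028
```

```text
t 8.5 pos [ 0.4592 -0.0147  0.2386] yhead 0.03159458945316256 q [-0.1556 -0.1172  1.5915  0.      1.6633 -0.1872] F [ 0.2728 -0.4996 -0.5991] M [-0.0281  0.0234 -0.0451] gap 0.38228911677712313 0.0
shift/0.25 [-0.5356  0.7048  0.0136] rot/6deg [0.0367 0.0065 0.0343]
```

jog_arm(
  deltas=[
    {"delta_pos":[-0.0535,0.0705,0],"delta_rot":[0,0,0]},
    {"delta_pos":[-0.0535,0.0705,0],"delta_rot":[0,0,0]},
    {"delta_pos":[-0.0535,0.0705,0],"delta_rot":[0,0,0]},
    {"delta_pos":[-0.0535,0.0705,0],"delta_rot":[0,0,0]},
    {"delta_pos":[-0.0535,0.0705,0],"delta_rot":[0,0,0]},
    {"delta_pos":[-0.0535,0.0705,0],"delta_rot":[0,0,0]},
    {"delta_pos":[-0.0535,0.0705,0],"delta_rot":[0,0,0]},
    {"delta_pos":[-0.0535,0.0705,0],"delta_rot":[0,0,0]},
    {"delta_pos":[-0.0535,0.0705,0],"delta_rot":[0,0,0]},
    {"delta_pos":[-0.0535,0.0705,0],"delta_rot":[0,0,0]},
  ],
  claw=0.45,
)

```text
t: 9.33
tool_pos: [0.6388, -0.1432, 0.234]
eef_rot: [0.696, 0.718, -0.001, -0.002]
contact_force: [-0.0, 0.8, 0.6]
finger_gap: 0.551
grip_force: 0.0
```

jog_arm(
  deltas=[
    {"delta_pos":[0,0,0],"delta_rot":[0,0,1]},
    {"delta_pos":[0,0,0],"delta_rot":[0,0,1]},
    {"delta_pos":[0,0,0],"delta_rot":[0,0,1]},
    {"delta_pos":[0,0,0],"delta_rot":[0,0,1]},
    {"delta_pos":[0,0,0],"delta_rot":[0,0,1]},
    {"delta_pos":[0,0,0],"delta_rot":[0,0,1]},
    {"delta_pos":[0,0,0],"delta_rot":[0,0,1]},
    {"delta_pos":[0,0,0],"delta_rot":[0,0,1]},
    {"delta_pos":[0,0,0],"delta_rot":[0,0,1]},
    {"delta_pos":[0,0,0],"delta_rot":[0,0,0]},
    {"delta_pos":[0,0,0],"delta_rot":[0,0,0]},
    {"delta_pos":[0,0,0],"delta_rot":[0,0,0]},
  ],
)

```text
t: 10.33
tool_pos: [0.6384, -0.1426, 0.2355]
eef_rot: [0.946, 0.325, -0.001, -0.001]
contact_force: [0.5, 0.1, -0.2]
finger_gap: 0.549
grip_force: 0.0
```

```bash
python3 go.py 0.6395 -0.143 0.236 -0.913;  python3 - <<'E'
from h import *; from bench import bot,optics
s=bot.state(); c=optics.capture("wrist"); np.savez('w3.npz',pos=s['tool_pos'],quat=s['eef_rot'],**c)
cv2.imwrite('pics/w3.png',cv2.resize(c['color'][:,:,::-1],(800,600),interpolation=2))
E
```

```text
t 10.3333 pos [ 0.6384 -0.1426  0.2355] yhead -0.9086375796166374 q [-0.3064  0.3257  1.1144  0.0001  1.7037  0.6022] F [ 0.4951  0.1044 -0.2223] M [-0.0324  0.0594 -0.046 ] gap 0.5490498743377547 0.0
shift/0.25 [ 0.0025  0.0042 -0.0021] rot/6deg [-0.018   0.0112  0.0417]
```

View pics/w3.png

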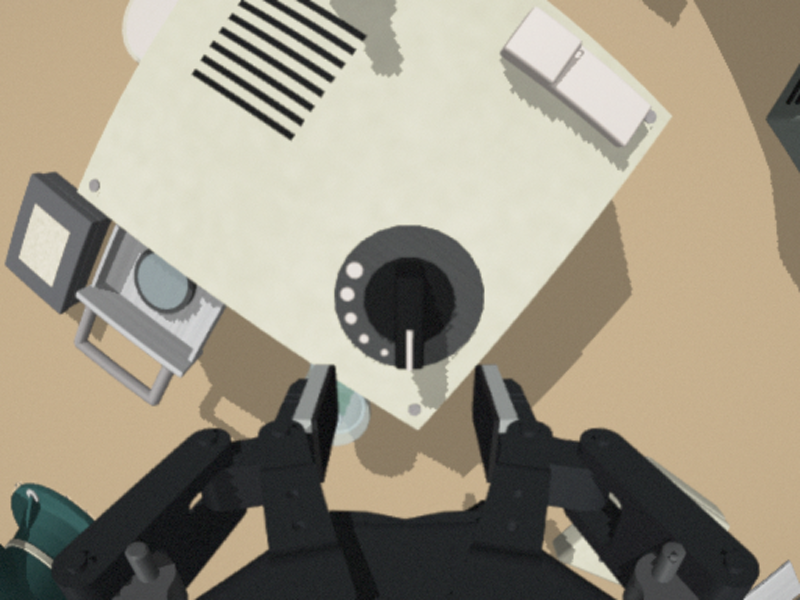

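Wrist view: the tray is out at (160,320). The dial is centred at (409,296) and the knob bar runs vertically in the picture down to (410,365), aligned with the jaws.

```bash
python3 - <<'E'
from h import *
np.set_printoptions(precision=4,suppress=True)
c=np.load('w3.npz');b=dict(np.load('side0.npz'));a=dict(np.load('scene0.npz'))
W=lambda u,v:wray(c,(u/800*512,v/600*384),c['pos'],c['quat'])
p=plane(W(409,296),.124); q=plane(W(409.5,331),.162);r=plane(W(409.5,367),.162)
print(p,q,r,'bar head',np.arctan2(*(r-q)[1::-1])); print('skirt',plane(W(409,300),.128),plane(W(454,299),.128)-plane(W(364,299),.128))
S=ray(a,(357/6+139.58,147/6+144.58)); D=ray(b,(348/4+229.6,330/4+144.6)); print('dial tri',tri(W(409,296),S,D))
E
```

```text
[ 0.6402 -0.1436  0.124 ] [ 0.6364 -0.1464  0.162 ] [ 0.6217 -0.158   0.162 ] bar head -2.4752859596898853
skirt [ 0.6394 -0.1441  0.128 ] [ 0.0295 -0.0377  0.    ]
dial tri (array([ 0.6391, -0.1437,  0.1213]), [np.float64(0.0005267794289067251), np.float64(0.001391287865220664), np.float64(0.0019131503576131994)])
```

```bash
python3 go.py 0.6397 -0.1437 0.150 -0.912
```

```text
t 10.3833 pos [ 0.6385 -0.1426  0.2358] yhead -0.9091168244692338 q [-0.3064  0.3255  1.114   0.0001  1.7037  0.6027] F [ 0.6879 -0.3697 -0.3932] M [ 0.0202 -0.0288  0.0661] gap 0.5458862909919519 0.0
shift/0.25 [0.0014 0.0069 0.3433] rot/6deg [-0.0129  0.0079  0.0275]
```

jog_arm(
  deltas=[
    {"delta_pos":[0.0014,0.007,0],"delta_rot":[0,0,0.03]},
    {"delta_pos":[0,0,0.08],"delta_rot":[0,0,0]},
    {"delta_pos":[0,0,0.08],"delta_rot":[0,0,0]},
    {"delta_pos":[0,0,0.08],"delta_rot":[0,0,0]},
    {"delta_pos":[0,0,0.06],"delta_rot":[0,0,0]},
    {"delta_pos":[0,0,0.043],"delta_rot":[0,0,0]},
    {"delta_pos":[0,0,0],"delta_rot":[0,0,0]},
    {"delta_pos":[0,0,0],"delta_rot":[0,0,0]},
  ],
)

```text
t: 11.05
tool_pos: [0.64, -0.1439, 0.1506]
eef_rot: [0.947, 0.323, -0.0, -0.0]
contact_force: [0.4, 0.4, 0.8]
finger_gap: 0.555
grip_force: 0.0
```

```bash
python3 go.py 0.6397 -0.1437 0.150 -0.912
```

```text
t 11.05 pos [ 0.64   -0.1439  0.1506] yhead -0.9138046054175415 q [-0.3075  0.3574  1.2417  0.0001  1.5435  0.6063] F [0.4434 0.4123 0.8069] M [-0.0376  0.0072  0.0062] gap 0.554540034241463 0.0
shift/0.25 [-0.0005 -0.0012  0.0026] rot/6deg [-0.0084  0.005  -0.0172]
```

jog_arm(
  deltas=[
    {"delta_pos":[0,0,0],"delta_rot":[0,0,0]},
    {"delta_pos":[0,0,0],"delta_rot":[0,0,0]},
    {"delta_pos":[0,0,0],"delta_rot":[0,0,0]},
    {"delta_pos":[0,0,0],"delta_rot":[0,0,0]},
    {"delta_pos":[0,0,0],"delta_rot":[0,0,0]},
    {"delta_pos":[0,0,0],"delta_rot":[0,0,0]},
    {"delta_pos":[0,0,0],"delta_rot":[0,0,0]},
    {"delta_pos":[0,0,0],"delta_rot":[0,0,0]},
    {"delta_pos":[0,0,0],"delta_rot":[0,0,0]},
    {"delta_pos":[0,0,0],"delta_rot":[0,0,0]},
  ],
  claw=1,
  newtons=50,
)

```text
t: 11.88
tool_pos: [0.6405, -0.1435, 0.1531]
eef_rot: [0.946, 0.323, 0.001, 0.0]
contact_force: [-2.1, 2.4, 6.6]
finger_gap: 0.152
grip_force: 50.8
```

```bash
python3 go.py 0.6397 -0.1437 0.150 -2.170
```

```text
t 11.8833 pos [ 0.6405 -0.1435  0.1531] yhead -0.9136260085041161 q [-0.3071  0.3549  1.24    0.0008  1.5447  0.6065] F [-2.0691  2.3558  6.6201] M [ 0.375   0.4422 -0.026 ] gap 0.15165237269685738 50.81204652786255
shift/0.25 [-0.003  -0.0012  0.0124] rot/6deg [-0.0008 -0.0218 11.9975]
```

jog_arm(
  deltas=[
    {"delta_pos":[0,0,-0.01],"delta_rot":[0,0,0]},
    {"delta_pos":[0,0,0],"delta_rot":[0,0,0.6]},
    {"delta_pos":[0,0,0],"delta_rot":[0,0,0.8]},
    {"delta_pos":[0,0,0],"delta_rot":[0,0,0.8]},
    {"delta_pos":[0,0,0],"delta_rot":[0,0,0.8]},
    {"delta_pos":[0,0,0],"delta_rot":[0,0,0.8]},
    {"delta_pos":[0,0,0],"delta_rot":[0,0,0.8]},
    {"delta_pos":[0,0,0],"delta_rot":[0,0,0.8]},
    {"delta_pos":[0,0,0],"delta_rot":[0,0,0.6]},
    {"delta_pos":[0,0,0],"delta_rot":[0,0,0]},
    {"delta_pos":[0,0,0],"delta_rot":[0,0,0]},
  ],
)

```text
t: 12.8
tool_pos: [0.6406, -0.1443, 0.1532]
eef_rot: [1.0, 0.015, 0.001, 0.0]
contact_force: [1.8, -1.6, -3.1]
finger_gap: 0.153
grip_force: 49.7
```

```bash
python3 go.py 0.6397 -0.1437 0.153 -2.170
```

```text
t 12.8 pos [ 0.6406 -0.1443  0.1532] yhead -1.5407395950024523 q [-0.3077  0.3561  1.2382 -0.0004  1.5458  1.2331] F [ 1.7899 -1.5896 -3.1104] M [-0.1898 -0.5099  0.053 ] gap 0.15259914523861562 49.746649861335754
shift/0.25 [-0.0037 -0.0026  0.0006] rot/6deg [ 0.0039 -0.0133  6.009 ]
```

jog_arm(
  deltas=[
    {"delta_pos":[0,0,0],"delta_rot":[0,0,0.6]},
    {"delta_pos":[0,0,0],"delta_rot":[0,0,0.8]},
    {"delta_pos":[0,0,0],"delta_rot":[0,0,0.8]},
    {"delta_pos":[0,0,0],"delta_rot":[0,0,0.8]},
    {"delta_pos":[0,0,0],"delta_rot":[0,0,0.8]},
    {"delta_pos":[0,0,0],"delta_rot":[0,0,0.8]},
    {"delta_pos":[0,0,0],"delta_rot":[0,0,0.6]},
    {"delta_pos":[0,0,0],"delta_rot":[0,0,0.4]},
    {"delta_pos":[0,0,0],"delta_rot":[0,0,0.2]},
    {"delta_pos":[0,0,0],"delta_rot":[0,0,0]},
    {"delta_pos":[0,0,0],"delta_rot":[0,0,0]},
    {"delta_pos":[0,0,0],"delta_rot":[0,0,0]},
  ],
)

```text
t: 13.8
tool_pos: [0.6404, -0.1451, 0.1532]
eef_rot: [0.959, -0.285, 0.001, 0.001]
contact_force: [2.7, -5.1, -3.8]
finger_gap: 0.154
grip_force: 49.6
```

```bash
python3 go.py 0.6397 -0.1437 0.153 -2.170;  python3 - <<'E'
from h import *; from bench import bot,optics
s=bot.state(); c=optics.capture("wrist"); np.savez('w4.npz',pos=s['tool_pos'],quat=s['eef_rot'],**c)
d=optics.capture("side")['color'][145:295,210:370]
cv2.imwrite('pics/w4.png',np.hstack([cv2.resize(c['color'][100:300,156:356,::-1],(400,400)),cv2.resize(d[:,:,::-1],(400,400),interpolation=2)]))
E
```

```text
t 13.8 pos [ 0.6404 -0.1451  0.1532] yhead -2.148883580876612 q [-0.3083  0.3561  1.2383 -0.0017  1.5459  1.8406] F [ 2.6808 -5.092  -3.7565] M [-0.8234 -0.4981  0.0596] gap 0.15379382341134712 49.55056965351105
shift/0.25 [-0.0053 -0.0032  0.0007] rot/6deg [ 0.0127 -0.0164  0.2017]
```

View pics/w4.png

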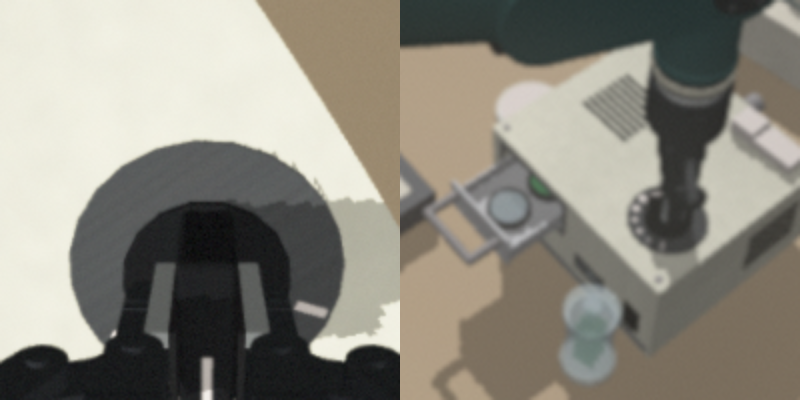

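Wrist view: the bar is still square between the pads, with its pointer straight down at (205,375). The side view shows the tray still out. The turn stands at 1.235, so I add the remaining 0.2 of a step (1.2°).

jog_arm(
  deltas=[
    {"delta_pos":[0,0,0],"delta_rot":[0,0,0.2]},
    {"delta_pos":[0,0,0],"delta_rot":[0,0,0]},
    {"delta_pos":[0,0,0],"delta_rot":[0,0,0]},
    {"delta_pos":[0,0,0],"delta_rot":[0,0,0]},
    {"delta_pos":[0,0,0],"delta_rot":[0,0,0]},
    {"delta_pos":[0,0,0],"delta_rot":[0,0,0]},
  ],
)

```text
t: 14.4
tool_pos: [0.6404, -0.1451, 0.1532]
eef_rot: [0.955, -0.295, 0.001, 0.001]
contact_force: [3.6, -4.9, -3.7]
finger_gap: 0.154
grip_force: 49.5
```

```bash
python3 go.py 0.6397 -0.1437 0.153 -2.170;  python3 - <<'E'
from h import *; from bench import bot,optics
s=bot.state(); c=optics.capture("wrist"); K=c['color'][:,:,:].astype(int)
# white pointer line and its direction on the knob-top plane z=.162
m=(K.min(2)>120)&(np.arange(384)[:,None]>275)&(np.arange(384)[:,None]<330)&(abs(np.arange(512)[None]-259)<12)
v,u=np.nonzero(m); c2=dict(c)
P=np.array([plane(wray(c,(a,b),s['tool_pos'],s['eef_rot']),.162) for a,b in zip(u,v)])[:,:2]
print(len(P),P.mean(0),u.mean(),v.min(),v.max())
w=np.linalg.svd(P-P.mean(0))[2][0]; h=np.arctan2(w[1],w[0])%np.pi; print('line heading mod pi',h,'turn est',(-2.475-h)%np.pi)
E
```

```text
t 14.4 pos [ 0.6404 -0.1451  0.1532] yhead -2.1698280975247806 q [-0.3083  0.3561  1.2383 -0.0018  1.5459  1.8616] F [ 3.587  -4.9326 -3.6821] M [-0.8683 -0.492   0.0372] gap 0.1541621066548065 49.498751163482666
shift/0.25 [-0.0054 -0.0031  0.0007] rot/6deg [ 0.013  -0.0166  0.0017]
617 [ 0.61774311 -0.13029193] 258.99837925445706 279 329
line heading mod pi 2.542693149185041 turn est 1.2654921579945455
```

```bash
python3 -c "
from bench import bot
print(bot.job_done())"
```

```text
the job is handed in; nothing more can be done
None
```

I pulled the filter tray out to its stop and left it there, then turned the attenuator knob clockwise to the third click (about 1.256 rad, target 1.257). I handed the job in at about 14.5 s with the gripper still holding the knob.

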